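Brake the cake turntable, fit the tier spacer, release the brake

TASK

Press the turntable's brake lever down to its third notch so that the table is locked, and let go of it there. With the brake set, lower the aluminium spacer sleeve over the upright shaft (do not drop it) until it stands on the plate, and let go. Then press the release button so that the lever springs all the way back up, and leave the other things where they are.

Things in the scene. Friction and masses are not known exactly. Their poses are not given: they have to be found in the camera images.
- stand: Fixed cake turntable on a grey foot. Origin: centre of the foot on the worktop, z up; its x, y axes give the directions used here. Aluminium plate 220 mm across, 14 mm thick, top at 60 mm, over the origin. Grey brake housing (115 x 40 mm, 68 mm high) centred at stand x +58, y -155 mm. A shoe block 26 x 20 mm, 70 mm high, stands at x 0, y -139 mm between plate and lever.
- plate_centre (a point): Centre of the plate's top face, at the foot of the steel shaft (on the turning axis, 60 mm above the worktop). Its z is up; its yaw turns with the plate.
- shaft_top (a point): Tip of the upright steel shaft at the plate's centre: 17 mm diameter, 90 mm high above the plate, the top 12 mm tapering to 7 mm.
- lever_pivot (a point): The lever's hinge axis (parallel to stand y), at stand x +40, y -155 mm, 60 mm above the worktop. From here the lever points to stand -x and up. A fixed steel quadrant (6 mm rod, 55 to 84 mm from the pivot, 24 mm to the lever's -y side) carries five marks: rest and notches 1 to 4.
- lever_grip (a point): Point on the centre line of the lever's round black grip, 105 mm from the pivot. The grip is 18 mm in diameter and runs from 50 to 122 mm (plus its round end) from the pivot. Moves with the lever.
- brake_lever (a joint): Lever angle, rad. 0 = off, grip raised 0.91 above level; grows as it is pressed down (elevation = 0.91 - value; stop 1.02; 3 to 5 N at the grip). Notches 1 to 4 at 0.22, 0.44, 0.66, 0.88: let go, it springs back onto the last notch passed and stays; below 0.22 back to 0. For notch 3 press to about 0.75, let it settle at 0.66. Pressed too far: release, begin again.
- release_button (a joint): Travel of the release button, m: 0 up, 0.006 fully pressed (5 N). It dips by itself as the lever clicks past a notch. From about 0.003 (3.5 N) it frees the lever, which springs back to 0 within a second while the button is held down.
- button_top (a point): Centre of the top of the round black release button (26 mm diameter), on the housing behind the lever's pivot, at stand x +98, y -155 mm, 90 mm above the worktop when up. Pressed straight down; stands 14 mm proud of its block.
- sleeve: Loose plain aluminium spacer sleeve, a thick tube open at both ends: 50 mm outside diameter, 22 mm bore, 80 mm tall, 0.2 to 0.35 kg, standing upright on the worktop to the robot's left. Origin: centre of its underside; z along its bore.
- jar: Bystander: glass jar with a steel cap, 54 mm diameter, 100 mm tall, standing near the sleeve (either may stand nearer the robot). Origin: centre of its underside.
- mug: Bystander: black mug, 76 mm diameter, 90 mm tall, beyond the turntable. Origin: centre of its underside.
- spatula: Bystander: 260 mm spatula lying on the worktop to the robot's right. Origin near its middle.
There are look-alikes about, which are no part of the job. Leave any orange or yellow look-alike of the sleeve alone.

How it is judged:
On the way, in this order (a step that is already met when the one before it is completed fails the run):
1. the lever rests in its third notch, let go of (value of joint brake_lever between 0.59 and 0.76 rad and velocity of joint brake_lever between -0.1 and 0.1 rad/s and contact force between each of the arm, the fingers and stand below 0.05 N), for 0.3 s.
2. with the brake still in the third notch, the sleeve stands on the plate around the shaft, let go of (value of joint brake_lever between 0.59 and 0.76 rad and horizontal distance between sleeve and plate_centre below 0.006 m and z of sleeve in the frame of plate_centre between -0.004 and 0.005 m and angle between sleeve's own z axis and vertical below 0.06 rad and contact force between the fingers and sleeve below 0.05 N), for 0.3 s.
3. with the sleeve in place, the release button is pressed (value of joint release_button above 0.002 m and horizontal distance between sleeve and plate_centre below 0.006 m and z of sleeve in the frame of plate_centre between -0.004 and 0.005 m and angle between sleeve's own z axis and vertical below 0.06 rad), for 0.02 s.
At the end, for the whole second after the job is handed in: The sleeve stands upright (0.06 rad), at rest and let go of, on the plate around the shaft (6 mm of centre, foot within 5 mm of the plate top); the lever is back up (below 0.06 rad), the button up (below 1.5 mm); jar, mug and spatula within 30 mm of their starts (value of joint brake_lever below 0.06 rad and value of joint release_button below 0.0015 m and linear speed of sleeve below 0.02 m/s and horizontal distance between sleeve and plate_centre below 0.006 m and z of sleeve in the frame of plate_centre between -0.004 and 0.005 m and angle between sleeve's own z axis and vertical below 0.06 rad and contact force between the fingers and sleeve below 0.05 N); the robot touches nothing.
It fails at once if the sleeve is dropped down the shaft (faster than 0.5 m/s while on it) (horizontal distance between sleeve and plate_centre below 0.02 m and z of sleeve in the frame of plate_centre below 0.085 m and linear speed of sleeve above 0.5 m/s).
It fails at once if the jar, the mug or the spatula is moved more than 30 mm (distance of any of jar, mug, spatula from where it was at the start of the episode above 0.03 m).
It also fails if it takes over 72 s, if anything falls off the work surface, if the arm or the gripper's body presses on something with over 40 N, if the wrist force passes 120 N, or if a joint passes its speed limit or range.

ROBOT

A 6-joint arm with a two-finger parallel gripper is mounted at the origin on the work surface. World frame = base frame: x ahead of the robot, y to its left, z up, the work surface at z = 0. Lengths are in m, angles in rad, forces in N, time in s.
With the tool pointing down it reaches from about 0.25 to 0.775 m from the base axis. Payload 8.9 kg.
Tool frame: the origin (TCP) lies at the very end of the fingers, on their centre line; the grasp point (between the pads) lies 19 mm behind it; z points along the fingers, y is the line along which they close (so a half turn about z gives the same grasp; the last joint's range is limited). The gripper opens to 85 mm and grips with 20 to 120 N. Pads are 22 mm wide; open, the fingers measure 114 mm over their backs; the gripper's body (76 mm by 85 mm) begins 54 mm behind the grasp point. The pads swing forward as they close: fully open they stand 13 mm farther back than shut.
Start: joints at [-0.139, 0.291, -0.153, 1.127, 0, 1.431], TCP at [0.525, 0, 0.197] pointing down, gripper open.
Joint ranges: [-2.52, 2.52], [-0.91, 1.74], [-1.3, 1.37], [-1.96, 2.02], [-1.52, 1.47], [-3.14, 3.14]. Speed limits (rad/s): [2.22, 2.22, 2.79, 3.14, 3.14, 3.14].

INTERFACE

Orientations are given as [roll, pitch, yaw] about the fixed x, y, z axes, in that order (R = Rz(yaw) Ry(pitch) Rx(roll)).
In Python, from rig import manip, camera, camera_params, order, nets gives the robot as it stands.
- The arm moves only by the tool move_arm, never from a script. Its argument "motion" is a list of rows, each a list of 5 numbers: the shift along the tool's x, y, z scaled (see below), then the turn about the tool's z scaled (see below), then the opening, from -1 (shut) to 1 (fully open), so that 0 is half open. A call has 1 to 5 rows; each row shifts and turns the commanded pose from where the row before left it, along the tool's axes as they then stand; what a row does not reach is not made up. The controller multiplies each number of a shift by 50 mm and each number of a turn by 0.15 rad. A row lasts 1/10 s, in which the tool goes at most 50 mm and 8.59 degrees, less where a joint would pass 70% of its speed; a pose out of reach is approached as far as the arm can. A call with a number of a shift or a turn outside -1 to 1 is refused whole. A call with a gripper value outside its range is refused whole. The fingers move at their own pace and stop on an object; the grip force is fixed at half the most. Time passes only in rows, so rows that do not move let the fingers close. It gives the time, the measured TCP pose, the force, the opening and the grip force at its end, in the units of the state.
- manip.state(): the state, without advancing time (a new reading comes with each control period).
- camera(name): name is "scene" or "side" or "wrist"; returns the picture (384x512x3 uint8, red, green, blue); there is no depth.
- camera_params(name): a dict with "fx", "fy", "cx", "cy" (pixels), "rvec" (rotation vector, rad) and "tvec" (3), from world to camera coordinates, as OpenCV has them. Camera axes: x right, y down, z forward; pixel columns grow to the right and rows downward; lengths in m; the calibration is good to about 2 mm. The wrist camera is an equidistant fisheye: a pixel r from the principal point sees the ray r / f radians off the axis. A picture is of the moment at which its call begins: read the wrist's pose just before it. camera_params takes no time and is no camera call; for the wrist camera it gives the pose at the moment of the call.
- order.finish_job(): hands the job in; it is judged then, once.
Trained networks look in the newest picture that a camera, given by its name, has taken for a name from the list of things; names that differ only in an ending like _2 or _b are one class to them, and where a whole thing is asked for, a point or a joint stands for the part that bears it (a point fixed in the world has none). Each returns a list of dicts, best first, with "score" (0 to 1); they miss things now and then, are a little off and sometimes report something else, mostly with a low value. They report only what shows in the picture. A call takes as long as a camera call. They do not tell look-alikes from the thing itself.
- nets.boxes_of(name, camera): "at" ([column, row] in pixels, amid what is visible of it).
- nets.trace(name, camera): "mask" (384x512 bool, what is visible of it) and "at" ([column, row] in pixels, amid what is visible of it).
- nets.landmark_of(name, camera): "at" ([column, row] in pixels: a listed point, or the origin of a listed thing).
The state is a dict: "time": time; "q": joint angles; "dq": joint speeds; "joint_torque": joint torques, N m; "ee_pos": TCP position; "tcp_rot": TCP orientation; "contact_force": force on the tool from outside, world axes, zero at the start; "torque": the same for the moment, N m; "finger_gap": opening from 0.0 (shut) to 1.0 (fully open); "grip_force": force on a finger pad.
Only numpy, scipy, OpenCV 4.12 (cv2) and the standard library are available. Lean on these libraries where they do the work, as an engineer would, in place of code of your own. Each camera call takes 0.05 s, during which the arm holds its last target. There are 200 camera calls.

## Working session

There is one attempt and no reset: what is moved stays moved. The work goes in short steps, Python scripts to look and compute and a tool call to move; the robot and the scene stay as the last step left them, time stands still between calls to the robot, and variables do not carry over. Pictures are saved under pics/ and viewed, at most 10 in all, crops included, and the job is handed in when it is done.

Besides the shell and the picture viewer there is one more tool, called after "Request:" as name(argument=value, ...) on one line, values as JSON. move_arm: Moves the arm, as the interface text tells. Its arguments: {"type":"object","properties":{"motion":{"type":"array","items":{"type":"array","items":{"type":"number"}}}},"required":["motion"]}

```bash
ls; mkdir -p pics; cat > h.py <<'E'
import numpy as np, cv2
from rig import manip, camera, camera_params, order, nets
def cam(n):
    p=camera_params(n); R=cv2.Rodrigues(np.array(p["rvec"],float))[0]; return p,R,np.array(p["tvec"],float)
def ray(n,px,P=None):
    p,R,t=P or cam(n); x=(px[0]-p["cx"])/p["fx"]; y=(px[1]-p["cy"])/p["fy"]
    if n=="wrist":
        r=np.hypot(x,y); s=np.sin(r)/r if r>1e-9 else 1; d=np.array([x*s,y*s,np.cos(r)])
    else: d=np.array([x,y,1.])
    d=R.T@d; return -R.T@t, d/np.linalg.norm(d)
def tri(rays):
    A=np.zeros((3,3));b=np.zeros(3)
    for c,d in rays:
        M=np.eye(3)-np.outer(d,d);A+=M;b+=M@c
    x=np.linalg.solve(A,b); return x,[float(np.linalg.norm((np.eye(3)-np.outer(d,d))@(x-c))) for c,d in rays]
def atz(r,z): c,d=r; return c+d*(z-c[2])/d[2]
def proj(n,X,P=None):
    p,R,t=P or cam(n); v=R@np.array(X)+t
    if n=="wrist":
        th=np.arctan2(np.hypot(v[0],v[1]),v[2]); k=th/max(np.hypot(v[0],v[1]),1e-9); return np.array([p["cx"]+p["fx"]*k*v[0],p["cy"]+p["fy"]*k*v[1]])
    return np.array([p["cx"]+p["fx"]*v[0]/v[2],p["cy"]+p["fy"]*v[1]/v[2]])
def save(n,f,im=None):
    im=camera(n) if im is None else im; cv2.imwrite("pics/"+f,im[:,:,::-1]); return im
E
python3 - <<'E'
from h import *
ims=[save(n,n+"0.png") for n in("scene","side","wrist")]
cv2.imwrite("pics/both0.png",cv2.resize(np.hstack(ims[:2])[:,:,::-1],(800,300)))
print(manip.state())
L={}
for k in["plate_centre","shaft_top","lever_pivot","lever_grip","button_top","sleeve","jar","mug","spatula","stand"]:
  for n in("scene","side","wrist"):
    r=nets.landmark_of(k,n)
    print(k,n,[(np.round(x["at"],1).tolist(),round(x["score"],2)) for x in r[:4]])
    if r and r[0]["score"]>.3: L.setdefault(k,[]).append(ray(n,r[0]["at"]))
for k in L:
  if len(L[k])>1: print(k,tri(L[k]))
E
```

```text
pics
{'time': 0.15, 'q': array([-1.39285017e-01,  2.91173400e-01, -1.53924496e-01,  1.12668904e+00,
       -3.46849778e-05,  1.43147611e+00]), 'dq': array([-0.00051555, -0.00339355,  0.00212104,  0.00144585,  0.00121693,
       -0.00047632]), 'joint_torque': array([ 1.43475558e-03, -5.37369597e+01,  3.31521606e+01,  1.14745408e-02,
       -1.60248046e-04, -2.47105180e-05]), 'ee_pos': array([5.24648313e-01, 4.84379138e-05, 1.96363160e-01]), 'tcp_rot': array([-3.14060683e+00, -1.03216283e-04,  1.57083149e+00]), 'contact_force': array([-0.34460769,  0.40426677, -1.11618447]), 'torque': array([0.01512603, 0.05984747, 0.04802474]), 'grip_force': 0.0, 'finger_gap': 0.9999128433875631}
plate_centre scene [([253.6, 195.5], 0.7)]
plate_centre side [([263.6, 217.9], 0.89)]
plate_centre wrist [([261.8, 170.3], 0.85)]
shaft_top scene [([248.8, 177.4], 0.87)]
shaft_top side [([261.9, 186.6], 0.88)]
shaft_top wrist [([266.3, 200.4], 0.6)]
lever_pivot scene [([205.4, 203.7], 0.7), ([351.5, 215.9], 0.18)]
lever_pivot side [([248.6, 187.4], 0.88)]
lever_pivot wrist [([307.7, 290.0], 0.58), ([436.0, 4
[... 1409 characters left out ...]
 0.52481337, -0.16002026,  0.15238137]), [0.004365585298288864, 0.007086960003019299, 0.0044816337034186355])
button_top (array([ 0.64529517, -0.15866378,  0.08811386]), [0.001403652679417534, 0.0032181729277468594, 0.00260671809595728])
sleeve (array([0.49837429, 0.16186368, 0.16571101]), [0.04444438516023715, 0.1858282315646166, 0.2056926304238345])
mug (array([0.76787979, 0.16152828, 0.00490556]), [0.0032934763917565413, 0.004747039549745791, 0.003962999209753553])
spatula (array([ 0.44984354, -0.37897123,  0.00389528]), [0.0007563579485623255, 0.0007563579485623992])
stand (array([ 0.53211402, -0.00432254,  0.00719789]), [0.010882354392377233, 0.007203621284357484, 0.006125034504482165])
```

View pictures.

View pics/both0.png

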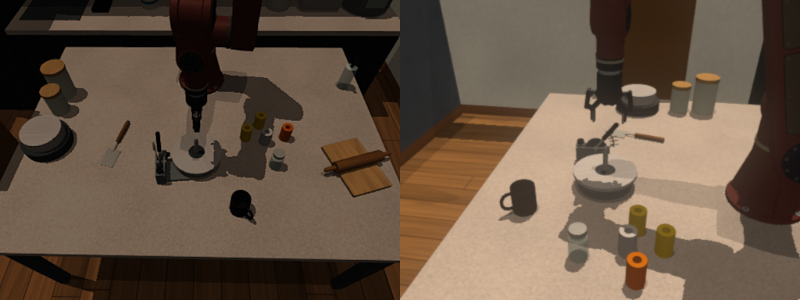

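View pics/wrist0.png

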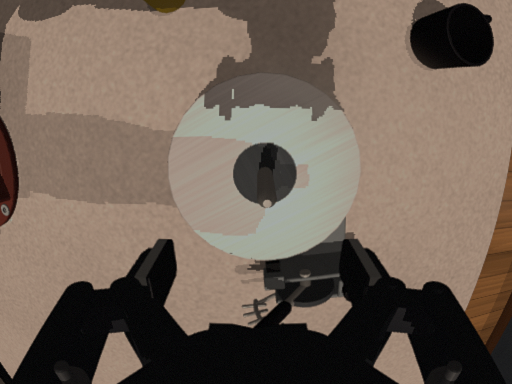

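```bash
cat >> h.py <<'E'
from scipy.optimize import least_squares
MODEL={"plate_centre":(0,0,.06),"shaft_top":(0,0,.15),"lever_pivot":(.04,-.155,.06),"button_top":(.098,-.155,.09),"stand":(0,0,0)}
def grip(v,r=.105): e=.91-v; return (.04-r*np.cos(e),-.155,.06+r*np.sin(e))
def S2W(p,m): c,s=np.cos(p[2]),np.sin(p[2]); return np.array([p[0]+c*m[0]-s*m[1],p[1]+s*m[0]+c*m[1],m[2]])
def fit(obs,z=False):
    # obs: list of (model xyz, (origin,dir)), angular-ish residual in m
    def f(p):
        o=[]
        for m,(c,d) in obs:
            X=S2W(p,m)+np.array([0,0,p[3] if z else 0]); v=X-c; o+=list(v-d*(v@d))
        return np.array(o)*1e3
    r=least_squares(f,[.53,0,0]+([0] if z else []),loss="soft_l1",f_scale=3); return r.x,np.linalg.norm(f(r.x).reshape(-1,3),axis=1)
E
python3 - <<'E'
from h import *
obs=[];lab=[]
M=dict(MODEL);M["lever_grip"]=grip(0)
ims={n:camera(n) for n in("scene","side","wrist")}
for n in ims:
  for k in M:
    r=nets.landmark_of(k,n)
    if r and r[0]["score"]>.3: obs.append((M[k],ray(n,r[0]["at"])));lab.append((n,k))
for z in(False,True):
  p,e=fit(obs,z);print(np.round(p,4));print([(l,round(x,1)) for l,x in zip(lab,e)])
for n in("scene","side"):
  for r in nets.landmark_of("sleeve",n):
    if r["score"]<.3: continue
    c=np.array(r["at"]); print(n,np.round(c,1),np.round(atz(ray(n,c),0)[:2],3), ims[n][int(c[1])-6,int(c[0])])
for r in nets.landmark_of("jar","scene"): print(r["at"],atz(ray("scene",r["at"]),0))
a=cv2.resize(ims["scene"][140:230,290:390],(400,360),interpolation=2);b=cv2.resize(ims["side"][250:384,200:350],(400,357),interpolation=2)
save("","crop1.png",np.hstack([a[:357],b]))
E
```

```text
[ 0.5297 -0.0103  0.1025]
[(('scene', 'plate_centre'), np.float64(6.3)), (('scene', 'shaft_top'), np.float64(10.3)), (('scene', 'lever_pivot'), np.float64(5.1)), (('scene', 'button_top'), np.float64(3.1)), (('scene', 'stand'), np.float64(7.2)), (('scene', 'lever_grip'), np.float64(2.7)), (('side', 'plate_centre'), np.float64(6.0)), (('side', 'shaft_top'), np.float64(12.4)), (('side', 'lever_pivot'), np.float64(6.3)), (('side', 'button_top'), np.float64(4.9)), (('side', 'stand'), np.float64(4.9)), (('side', 'lever_grip'), np.float64(14.1)), (('wrist', 'plate_centre'), np.float64(3.0)), (('wrist', 'shaft_top'), np.float64(3.5)), (('wrist', 'lever_pivot'), np.float64(1.7)), (('wrist', 'button_top'), np.float64(1.6)), (('wrist', 'stand'), np.float64(3.2)), (('wrist', 'lever_grip'), np.float64(2.0))]
[ 0.5302 -0.0087  0.1015  0.0039]
[(('scene', 'plate_centre'), np.float64(6.0)), (('scene', 'shaft_top'), np.float64(11.6)), (('scene', 'lever_pivot'), np.float64(3.2)), (('scene', 'button_top'), np.float64(3.6)), (('scene', 'stand'), np.float64(5.1)), (('scene', 'lever_grip'), np.float64(4.8
[... 229 characters left out ...]
ver_grip'), np.float64(11.8)), (('wrist', 'plate_centre'), np.float64(3.4)), (('wrist', 'shaft_top'), np.float64(3.5)), (('wrist', 'lever_pivot'), np.float64(0.8)), (('wrist', 'button_top'), np.float64(0.9)), (('wrist', 'stand'), np.float64(3.1)), (('wrist', 'lever_grip'), np.float64(2.3))]
scene [339.4 182. ] [0.434 0.307] [30 26 22]
scene [330.3 162. ] [0.34  0.283] [38 26  1]
scene [363.2 174.7] [0.399 0.398] [48 16  3]
scene [313.4 178.1] [0.417 0.214] [38 27  3]
side [290.3 322.7] [0.434 0.301] [87 76 67]
side [333.7 322.5] [0.343 0.286] [96 74 22]
side [298.4 360.4] [0.412 0.397] [97 50 23]
side [300.8 295.1] [0.416 0.213] [102  85  50]
[350.1, 215.7] [0.57690498 0.32801009 0.        ]
```

View pics/crop1.png

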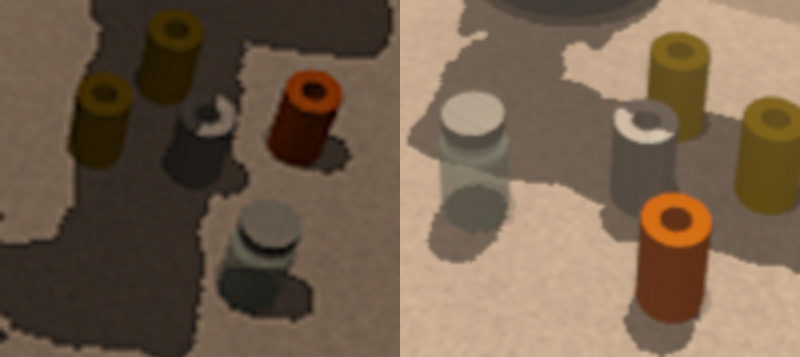

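The grey sleeve at scene (339,182) / side (290,323) is bare aluminium and fits. Yellow at scene (330,162) and (313,178) and orange at (363,175) are look-alikes. The jar is at scene (350,215), and the lever is left of the plate, raised. Next I move to a better view of the stand.

Request:
move_arm(motion=[[0,0,-1,0,1],[-1,0,-0.6,0,1],[-1,0,0,0,1],[-1,0,0,0,1],[-0.6,0,0,0,1]])

```text
time: 3.35
ee_pos: [0.5248, -0.176, 0.2727]
tcp_rot: [3.141, 0.001, 1.569]
contact_force: [0.0, 0.4, -0.5]
finger_gap: 1.002
grip_force: 0.0
```

```bash
cat >> h.py <<'E'
def stand_obs(n,v=0,thr=.3):
    M=dict(MODEL);M["lever_grip"]=grip(v); del M["stand"]
    camera(n);P=cam(n);o=[];l=[]
    for k in M:
        for r in nets.landmark_of(k,n)[:1]:
            if r["score"]>thr: o.append((M[k],ray(n,r["at"],P)));l.append((n,k,[int(x) for x in r["at"]]))
    return o,l
E
python3 - <<'E'
from h import *
import pickle
s=manip.state();print(s["ee_pos"],s["tcp_rot"]);im=save("wrist","w1.png");p,R,t=cam("wrist");print(-R.T@t,p["fx"],R)
o,l=stand_obs("wrist");pickle.dump((o,l),open("o1.pkl","wb"))
p,e=fit(o);print(np.round(p,4),[(a,round(b,1)) for a,b in zip(l,e)])
E
```

```text
[ 0.52480493 -0.17603045  0.27266952] [3.14113984e+00 9.19990568e-04 1.56925783e+00]
[ 0.52401097 -0.10131247  0.45022473] 297.3186396354542 [[ 9.99995456e-01 -3.01473000e-03 -1.33091508e-05]
 [-2.86590414e-03 -9.51980983e-01  3.06143747e-01]
 [-9.35610795e-04 -3.06142317e-01 -9.51985297e-01]]
[ 0.5302 -0.005   0.1066] [(('wrist', 'plate_centre', [261, 24]), np.float64(0.7)), (('wrist', 'shaft_top', [263, 3]), np.float64(0.8)), (('wrist', 'lever_pivot', [305, 139]), np.float64(2.8)), (('wrist', 'button_top', [352, 136]), np.float64(1.0)), (('wrist', 'lever_grip', [256, 154]), np.float64(0.6))]
```

View pics/w1.png

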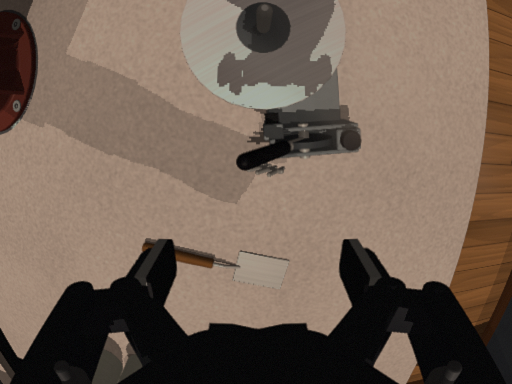

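The lever grip is at (256,154), pivot (305,139), button (352,136). The stand fits at (0.530, -0.005), yaw 0.105. I close the fingers and go above the grip.

Request:
move_arm(motion=[[0.3,0.3,-0.1,0,-1],[0,0.1,0.5,0,-1],[0,0,0.6,0,-1],[0,0,0.5,0,-1],[0,0,0.4,0,-1]])

```text
time: 4.2
ee_pos: [0.5446, -0.1562, 0.1762]
tcp_rot: [-3.141, -0.001, 1.573]
contact_force: [-1.4, -0.6, 0.4]
finger_gap: 0.141
grip_force: 0.0
```

```bash
python3 - <<'E'
from h import *
s=manip.state();print(s["ee_pos"],s["finger_gap"],s["contact_force"])
a=save("side","s2.png");b=camera("wrist")
save("","c2.png",np.hstack([cv2.resize(a[120:240,180:340],(480,360),interpolation=2),cv2.resize(b[230:384,150:350],(320,246))[:246].copy() if 0 else cv2.resize(b[184:384,150:328],(320,360))]))
E
```

```text
[ 0.54462672 -0.15620061  0.17617211] 0.1409608941127749 [-1.3589499  -0.60202206  0.38819305]
```

View pics/c2.png

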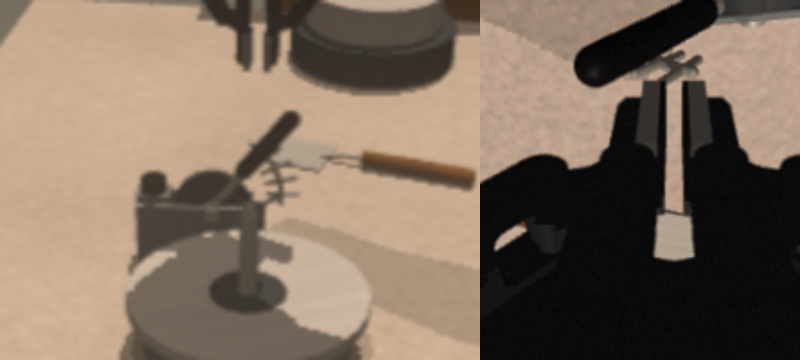

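```bash
python3 - <<'E'
from h import *
import pickle
o,l=pickle.load(open("o1.pkl","rb"))
for n in("wrist","side"):
  a,b=stand_obs(n);o+=a;l+=b
for z in(0,1):
  p,e=fit(o,z);print(np.round(p,4),[(a,round(b,1)) for a,b in zip(l,e)])
s=manip.state();print(s["ee_pos"],s["finger_gap"]);G=S2W(p,grip(0))
for n in("wrist","side","scene"): print(n,proj(n,s["ee_pos"]),proj(n,G),proj(n,S2W(p,grip(0,.131))),[r["at"] for r in nets.landmark_of("lever_grip",n)[:1]] if n!="scene" else 0)
E
```

```text
[ 0.5312 -0.007   0.1069] [(('wrist', 'plate_centre', [261, 24]), np.float64(2.8)), (('wrist', 'shaft_top', [263, 3]), np.float64(2.8)), (('wrist', 'lever_pivot', [305, 139]), np.float64(0.8)), (('wrist', 'button_top', [352, 136]), np.float64(3.0)), (('wrist', 'lever_grip', [256, 154]), np.float64(2.3)), (('wrist', 'plate_centre', [245, 22]), np.float64(1.5)), (('wrist', 'lever_pivot', [302, 175]), np.float64(3.8)), (('wrist', 'button_top', [364, 176]), np.float64(3.1)), (('wrist', 'lever_grip', [232, 211]), np.float64(3.0)), (('side', 'plate_centre', [264, 219]), np.float64(6.7)), (('side', 'shaft_top', [263, 187]), np.float64(2.7)), (('side', 'lever_pivot', [251, 188]), np.float64(3.2)), (('side', 'button_top', [230, 175]), np.float64(9.8)), (('side', 'lever_grip', [271, 157]), np.float64(20.2))]
[ 0.5309 -0.0063  0.1063  0.0044] [(('wrist', 'plate_centre', [261, 24]), np.float64(1.4)), (('wrist', 'shaft_top', [263, 3]), np.float64(0.9)), (('wrist', 'lever_pivot', [305, 139]), np.float64(1.0)), (('wrist', 'button_top', [352, 136]), np.float64(3.7)), (('wrist', 'lever_grip', [256, 1
[... 193 characters left out ...]
 (('wrist', 'lever_grip', [232, 211]), np.float64(2.3)), (('side', 'plate_centre', [264, 219]), np.float64(9.8)), (('side', 'shaft_top', [263, 187]), np.float64(3.2)), (('side', 'lever_pivot', [251, 188]), np.float64(5.1)), (('side', 'button_top', [230, 175]), np.float64(6.2)), (('side', 'lever_grip', [271, 157]), np.float64(16.7))]
[ 0.5450719  -0.15796141  0.17773345] 2.0795594809659853e-05
wrist [259.07005733 216.74316313] [230.184816   204.61613313] [205.72422952 217.07515416] [[232.5, 211.4]]
side [265.59239748 153.31088902] [273.14411956 164.1000259 ] [278.95568294 157.75744232] [[271.6, 157.1]]
scene [201.87609308 174.85796554] [202.5368832  176.09860621] [201.68421439 168.20372048] 0
```

Request:
move_arm(motion=[[-0.04,-0.08,0.27,0,-1],[-0.04,-0.09,0.26,0,-1],[-0.02,-0.2,0.18,0,-1],[-0.02,-0.21,0.18,0,-1],[0,0,0,0,-1]])

```text
time: 5.5
ee_pos: [0.5142, -0.1635, 0.132]
tcp_rot: [-3.139, -0.001, 1.57]
contact_force: [0.8, -0.9, 0.1]
finger_gap: 0.001
grip_force: 0.0
```

Request:
move_arm(motion=[[-0.02,-0.15,0.22,0,-1],[-0.01,-0.16,0.22,0,-1],[-0.01,-0.1,0.27,0,-1],[-0.01,-0.1,0.27,0,-1],[0,0,0,0,-1]])

```text
time: 6.0
ee_pos: [0.4902, -0.1663, 0.0835]
tcp_rot: [-3.141, -0.0, 1.57]
contact_force: [1.2, 0.2, 0.7]
finger_gap: 0.001
grip_force: 0.7
```

```bash
python3 - <<'E'
from h import *
s=manip.state();print(s["ee_pos"],s["contact_force"])
p=[.531,-.0065,.106]
a=camera("side");r=nets.landmark_of("lever_grip","side");print([(x["at"],x["score"]) for x in r])
for v in(.44,.6,.66,.7,.75,.8,.88): print(v,proj("side",S2W(p,grip(v))),proj("side",S2W(p,grip(v,.131))))
save("","c3.png",cv2.resize(a[120:240,180:340],(640,480),interpolation=2))
E
```

```text
[ 0.49023625 -0.16630463  0.08352284] [1.15333684 0.24750629 0.69974012]
[([283.3, 173.3], 0.61)]
0.44 [282.77298576 175.17109528] [290.94051541 171.75450368]
0.6 [284.7344045  179.90795226] [293.33737706 177.71117859]
0.66 [285.23851758 181.73467935] [293.94376637 180.00369092]
0.7 [285.50344139 182.96216758] [294.25840312 181.54270331]
0.75 [285.75423207 184.50377947] [294.55066568 183.47388158]
0.8 [285.91562541 186.04970969] [294.73074168 185.4085809 ]
0.88 [285.98828076 188.5222818 ] [294.78653069 188.49899356]
```

View pics/c3.png

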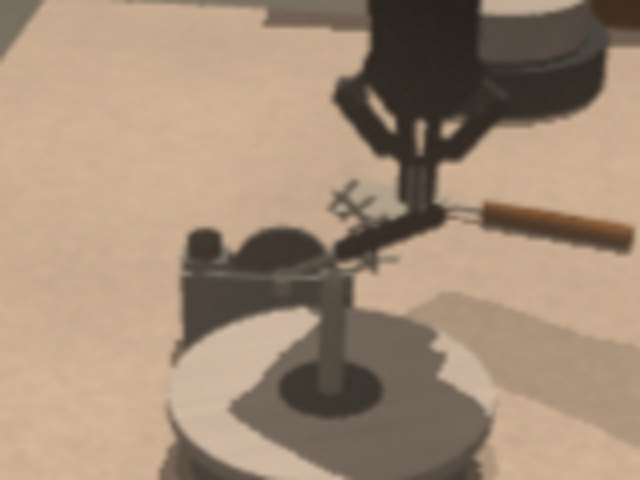

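```bash
python3 - <<'E'
from h import *
s=manip.state();print(proj("side",s["ee_pos"]),proj("wrist",s["ee_pos"]),proj("scene",s["ee_pos"]))
p=[.531,-.0065,.106]
w=camera("wrist");print([x["at"] for x in nets.landmark_of("lever_grip","wrist")])
for v in(.44,.5,.66,.75): print(v,proj("wrist",S2W(p,grip(v))),proj("wrist",S2W(p,grip(v,.131))))
c=camera("scene")
save("","c4.png",np.hstack([cv2.resize(w[150:290,170:350],(540,420),interpolation=2),cv2.resize(c[130:230,180:240],(252,420),interpolation=2)]))
E
```

```text
[283.39442381 182.07928897] [259.04841531 216.73306282] [204.83294247 179.20290315]
[[259.6, 232.0]]
0.44 [263.8865265  231.93433962] [222.48736618 245.11903781]
0.5 [259.23755488 228.14601989] [218.07617661 239.60967952]
0.66 [250.75455284 218.35696029] [211.39362003 225.96337531]
0.75 [248.21364573 213.13276234] [210.34524928 218.98222349]
```

View pics/c4.png

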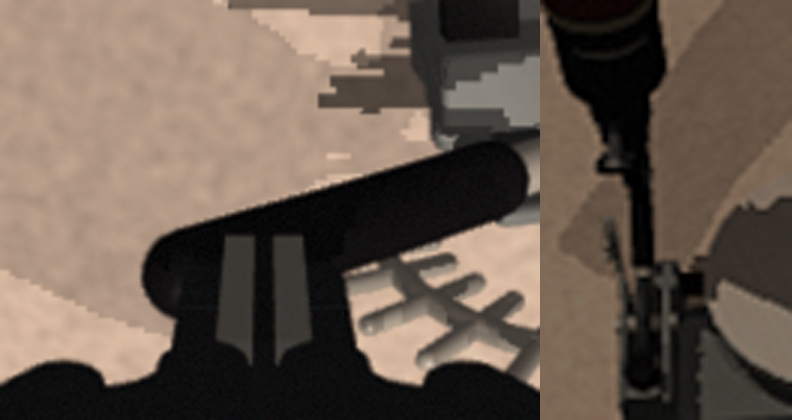

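```bash
python3 - <<'E'
from h import *
print(tri([ray("side",(283.3,173.3)),ray("wrist",(259.6,232))]))
print(tri([ray("side",(291,173)),ray("wrist",(218.3,240))]))
p=[.531,-.0065,.106]
for v in(.44,.5,.55):print(S2W(p,grip(v)),S2W(p,grip(v,.131)))
w=camera("wrist");t=nets.trace("lever_grip","wrist")
for x in t[:2]:
  ys,xs=np.nonzero(x["mask"]);print(x["score"],xs.min(),xs.max(),ys.min(),ys.max(),len(xs))
E
```

```text
(array([ 0.49198368, -0.16200635,  0.11606645]), [0.0005573280470453867, 0.0005573280470455198])
(array([ 0.46950986, -0.16659673,  0.11674125]), [0.0010933142780869473, 0.0010933142780868903])
[ 0.4940855  -0.16630254  0.10755306] [ 0.47103484 -0.16875511  0.1193281 ]
[ 0.49141755 -0.16658641  0.10185398] [ 0.46770624 -0.16910927  0.11221782]
[ 0.48945713 -0.166795    0.09698879] [ 0.46526039 -0.1693695   0.10614792]
0.89 217 430 176 255 5560
```

```bash
python3 - <<'E'
from h import *
e=manip.state()["ee_pos"]
for k in(0,.01,.015,.02,.025,.03): print(k,proj("side",e+[0,0,k]),proj("wrist",e+[0,0,k]))
print(tri([ray("side",(285,172.5)),ray("wrist",(259,228))]))
E
```

```text
0 [283.46511943 182.14336335] [259.05678455 216.706314  ]
0.01 [283.60756682 179.14689264] [259.14984243 223.1097092 ]
0.015 [283.67920302 177.63998   ] [259.19974037 226.55322379]
0.02 [283.75111635 176.12723775] [259.25208714 230.17330436]
0.025 [283.82330842 174.608632  ] [259.30705026 233.98272743]
0.03 [283.89578085 173.08412858] [259.36481075 237.99539188]
(array([ 0.48915166, -0.15701621,  0.12148606]), [0.0016968456896753507, 0.00169684568967529])
```

Request:
move_arm(motion=[[0,-0.06,0.15,0,-1],[0,-0.06,0.15,0,-1],[0,0,0,0,-1]])

```text
time: 6.65
ee_pos: [0.484, -0.1666, 0.0682]
tcp_rot: [-3.141, 0.0, 1.57]
contact_force: [-0.1, -1.3, 4.1]
finger_gap: -0.002
grip_force: 1.7
```

```bash
cat > lv.py <<'E'
from h import *
s=manip.state();print(s["time"],s["ee_pos"],s["contact_force"])
p=[.531,-.0065,.106]
vs=np.arange(0,1.0,.01)
for n in("side","wrist"):
  camera(n)
  for x in nets.landmark_of("lever_grip",n)[:1]: 
    a=np.array(x["at"]);d=[np.linalg.norm(proj(n,S2W(p,grip(v)))-a) for v in vs];i=int(np.argmin(d));print(n,a,x["score"],"v~",vs[i],d[i])
  t=nets.trace("lever_grip",n)
  if t:
    ys,xs=np.nonzero(t[0]["mask"]); e=(xs.max(),ys[xs==xs.max()].mean()) if n=="side" else (xs.min(),ys[xs==xs.min()].mean())
    d=[np.linalg.norm(proj(n,S2W(p,grip(v,.131)))-e) for v in vs];i=int(np.argmin(d));print("  end",e,"v~",vs[i],d[i])
E
python3 lv.py
```

```text
6.65 [ 0.48396324 -0.16657989  0.06822467] [-0.08018526 -1.28496658  4.07229423]
side [283.7 178.8] 0.95 v~ 0.56 0.6350954785577299
  end (np.int64(293), np.float64(178.0)) v~ 0.6 0.44411832684133906
wrist [263.3 231.5] 0.74 v~ 0.62 0.3720524513947026
  end (np.int64(218), np.float64(241.0)) v~ 0.63 2.2550849946863996
```

Request:
move_arm(motion=[[0,-0.03,0.15,0,-1],[0,-0.02,0.15,0,-1],[0,0,0,0,-1]])

```text
time: 7.25
ee_pos: [0.4812, -0.1668, 0.0538]
tcp_rot: [-3.14, 0.001, 1.57]
contact_force: [-4.3, -2.3, 11.9]
finger_gap: -0.001
grip_force: 5.5
```

```bash
python3 lv.py
```

```text
7.25 [ 0.48123887 -0.16677893  0.05383497] [-4.29914679 -2.29667    11.91375964]
side [285.7 176.9] 0.83 v~ 0.52 1.9340574448368477
  end (np.int64(294), np.float64(183.0)) v~ 0.74 0.5087242113817534
wrist [260.6 237.6] 0.77 v~ 0.72 4.869914442801302
  end (np.int64(217), np.float64(243.0)) v~ 0.72 3.0746096599811836
```

Request:
move_arm(motion=[[0,0,-0.3,0,-1],[0,0,-0.6,0,-1],[0,0,-0.8,0,-1],[0,0,-0.6,0,-1],[0,0,0,0,-1]])

```text
time: 8.05
ee_pos: [0.484, -0.167, 0.1726]
tcp_rot: [3.136, 0.002, 1.571]
contact_force: [0.6, -0.0, -0.3]
finger_gap: -0.004
grip_force: 0.0
```

```bash
python3 lv.py; python3 - <<'E'
from h import *
a=camera("side");w=camera("wrist")
save("","c5.png",np.hstack([cv2.resize(a[120:240,180:340],(480,360),interpolation=2),cv2.resize(w[150:290,160:284],(319,360),interpolation=2)]))
E
```

```text
8.05 [ 0.48400169 -0.16703439  0.17257007] [ 0.55165852 -0.02676957 -0.25046415]
side [285.7 177.9] 0.96 v~ 0.55 1.5659870908997557
  end (np.int64(293), np.float64(178.5)) v~ 0.62 0.5580586034037988
wrist [264.2 182.9] 0.57 v~ 0.65 0.32439970129446793
  end (np.int64(235), np.float64(187.5)) v~ 0.67 1.2242307304056743
```

View pics/c5.png

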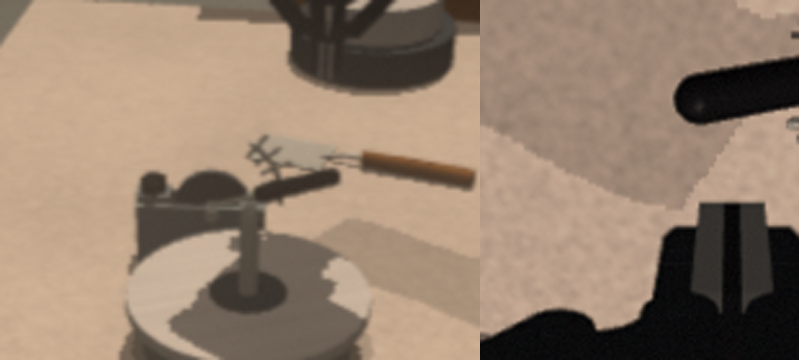

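The lever has settled at about 0.65, which is notch 3, and the fingers are clear (they end visibly about 25 mm short of the nominal TCP). Now I go to the sleeve.

Request:
move_arm(motion=[[0,0,-1,0,-1],[1,0,-0.6,0,0],[1,0,0,0,1],[1,0,0,0,1],[1,-0.2,0,0,1]])

```text
time: 8.95
ee_pos: [0.4724, 0.0272, 0.2444]
tcp_rot: [3.141, -0.0, 1.57]
contact_force: [0.8, 0.6, 1.0]
finger_gap: 0.682
grip_force: 0.0
```

Request:
move_arm(motion=[[1,-0.2,0,0,1],[1,-0.3,0,0,1],[1,-0.3,0,0,1],[1,0,0,0,1],[0.3,0,0,0,1]])

```text
time: 9.45
ee_pos: [0.4327, 0.2392, 0.2444]
tcp_rot: [-3.141, -0.001, 1.574]
contact_force: [0.4, -0.7, 0.6]
finger_gap: 1.0
grip_force: 0.0
```

```bash
python3 - <<'E'
from h import *
s=manip.state();print(s["time"],s["ee_pos"],s["tcp_rot"],s["q"])
im=save("wrist","w6.png")
for r in nets.landmark_of("sleeve","wrist"):
  if r["score"]>.3: print("lm",np.round(r["at"],1),round(r["score"],2),np.round(atz(ray("wrist",r["at"]),0),4))
for r in nets.trace("sleeve","wrist"):
  if r["score"]>.3: print("tr",np.round(r["at"],1),im[r["mask"]].mean(0).round())
for r in nets.landmark_of("jar","wrist"): print("jar",r["at"],r["score"],atz(ray("wrist",r["at"]),0))
E
```

```text
9.45 [0.43266808 0.23917778 0.24438216] [-3.14122304e+00 -9.85188430e-04  1.57447243e+00] [ 3.56218581e-01  2.09404202e-01 -1.36130990e-01  1.22526785e+00
  1.05222077e-03  1.92333862e+00]
lm [238.9 165.7] 0.91 [0.4048 0.2118 0.    ]
lm [188.4 117.1] 0.78 [0.3324 0.2842 0.    ]
lm [238.7  39.5] 0.7 [0.4051 0.3942 0.    ]
lm [255.5 107.8] 0.64 [0.4288 0.2961 0.    ]
lm [313.3 290.9] 0.32 [ 0.5326 -0.0152  0.    ]
tr [180.3 121.3] [127. 113.  15.]
tr [261.7 114.3] [139. 138. 129.]
tr [234.3  29. ] [93. 45. 17.]
tr [238.4 178.1] [124. 100.  19.]
jar [348.7, 82.8] 0.81 [0.56306228 0.3339434  0.        ]
```

View pics/w6.png

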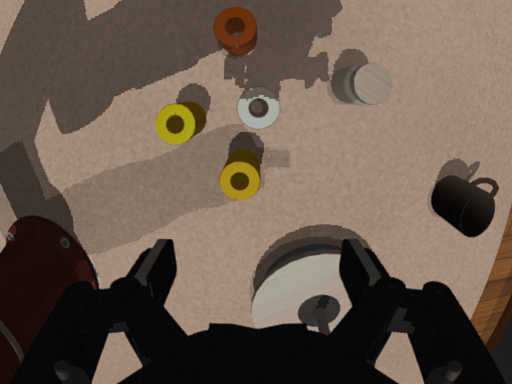

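The bare aluminium sleeve is at (258,108). Yellow ones are at (177,124) and (240,181), orange at (236,30), jar at (368,84). I measure its top ring.

```bash
cat >> h.py <<'E'
def ring(im,c,r,P,z=.08):
    """top face centre of a sleeve: outline fitted at height z; pixels of grey-bright class near c"""
    h=cv2.cvtColor(im,cv2.COLOR_RGB2HSV); m=((h[:,:,1]<45)&(h[:,:,2]>110)).astype(np.uint8)
    k=np.zeros_like(m);cv2.circle(k,(int(c[0]),int(c[1])),int(r),1,-1);m&=k
    n,l,st,ce=cv2.connectedComponentsWithStats(m);i=1+np.argmax(st[1:,4])
    cs=max(cv2.findContours((l==i).astype(np.uint8),0,1)[0],key=cv2.contourArea);hu=cv2.convexHull(cs)[:,0,:]
    e=cv2.fitEllipse(hu.astype(np.float32)); return e,st[i],atz(ray("wrist",e[0],P),z)
E
python3 - <<'E'
from h import *
im=camera("wrist");P=cam("wrist")
print(im[100:118:3,236:284:4].tolist()[3]); print(ring(im,(258,108),28,P))
for r in nets.landmark_of("sleeve","wrist"): pass
for c in((177,124),(240,181),(236,28),(371,83)): print(c,atz(ray("wrist",c,P),.1 if c[0]==371 else .08).round(3))
E
```

```text
[[147, 126, 110], [168, 175, 166], [168, 175, 167], [166, 162, 149], [53, 48, 43], [77, 66, 59], [56, 49, 42], [57, 50, 46], [169, 176, 161], [167, 173, 159], [168, 173, 160], [159, 136, 117]]
(((257.0968933105469, 107.73076629638672), (31.88644790649414, 43.559539794921875), 91.02566528320312), array([236,  94,  43,  31, 704], dtype=int32), array([0.43204761, 0.29673698, 0.08      ]))
(177, 124) [0.338 0.28  0.08 ]
(240, 181) [0.411 0.209 0.08 ]
(236, 28) [0.408 0.39  0.08 ]
(371, 83) [0.559 0.33  0.1  ]
```

Request:
move_arm(motion=[[0.6,0,0.5,0,1],[0.6,0,0.5,-0.5,1],[0,0,0,-1,1],[0,0,0,-1,1],[0,0,0,-1,1]])

```text
time: 10.25
ee_pos: [0.434, 0.294, 0.1945]
tcp_rot: [-3.141, 0.0, 2.1]
contact_force: [-1.3, 0.3, -0.2]
finger_gap: 1.002
grip_force: 0.0
```

Request:
move_arm(motion=[[0,0,0.2,-1,1],[0,0,0.2,-1,1],[0,0,0.2,-0.55,1],[0,0,0,0,1]])

```text
time: 10.65
ee_pos: [0.4334, 0.2936, 0.1637]
tcp_rot: [-3.14, -0.001, 2.477]
contact_force: [0.1, 0.3, -0.5]
finger_gap: 0.997
grip_force: 0.0
```

```bash
cat > sl.py <<'E'
from h import *
s=manip.state();print(s["time"],s["ee_pos"],s["tcp_rot"],s["contact_force"])
im=save("wrist","w_%d.png"%(100*s["time"]));P=cam("wrist")
g=proj("wrist",[.432,.301,.08],P);print("pred",g)
h=cv2.cvtColor(im,cv2.COLOR_RGB2GRAY)
# bore: dark blob near prediction
for th in(80,100):
  k=np.zeros_like(h);cv2.circle(k,(int(g[0]),int(g[1])),45,1,-1)
  n,l,st,ce=cv2.connectedComponentsWithStats(((h<th)&(k>0)).astype(np.uint8))
  for i in range(1,n):
    if 80<st[i,4]<2500: print(th,st[i],ce[i].round(1),atz(ray("wrist",ce[i],P),.08).round(4))
try: print(ring(im,g,45,P))
except Exception as e: print(e)
for nme in("wrist","side","scene"):
  if nme!="wrist":camera(nme)
  for r in nets.landmark_of("sleeve",nme):
    X=atz(ray(nme,r["at"]),0)
    if np.hypot(X[0]-.432,X[1]-.301)<.05: print(nme,np.round(r["at"],1),round(r["score"],2),X.round(4))
E
python3 sl.py
```

```text
10.65 [0.43336039 0.29358751 0.16372303] [-3.13950736e+00 -7.76629356e-04  2.47724320e+00] [ 0.09417342  0.27458414 -0.52795514]
pred [263.40053218 175.19527086]
80 [ 240  131   63   56 1993] [269.3 157.2] [0.422  0.3155 0.08  ]
80 [218 159  18  35 426] [225.7 176.8] [0.4117 0.2728 0.08  ]
100 [ 239  130   64   57 2157] [269.7 156.6] [0.4217 0.3162 0.08  ]
100 [218 159  18  37 448] [225.9 176.6] [0.4117 0.2731 0.08  ]
(((272.39593505859375, 194.0802459716797), (6.563156604766846, 19.48981475830078), 73.01133728027344), array([265, 190,  18,   9,  77], dtype=int32), array([0.45167194, 0.29638116, 0.08      ]))
wrist [261.4 157.2] 0.88 [0.4321 0.3006 0.    ]
side [288.  322.8] 0.91 [0.4391 0.302  0.    ]
scene [336.  180.3] 0.6 [0.4262 0.2954 0.    ]
```

```bash
cat > silh.py <<'E'
from h import *
def silh(n,x,y,P,z0=0,r=.025,H=.08):
    a=np.linspace(0,2*np.pi,40);pts=[proj(n,[x+r*np.cos(t),y+r*np.sin(t),z],P) for z in(z0,z0+H) for t in a]
    m=np.zeros((384*4,512*4),np.uint8);cv2.fillConvexPoly(m,cv2.convexHull((np.array(pts)*4+2).round().astype(np.int32)),1);return cv2.resize(m,(512,384),interpolation=cv2.INTER_AREA).astype(float) if 0 else m[2::4,2::4].astype(bool)
from scipy.optimize import minimize
def locate(n,x0,y0,z0=0,r=.025,H=.08,name="sleeve"):
    P=cam(n);g=proj(n,[x0,y0,z0+H/2],P)
    T=[t for t in nets.trace(name,n) if t["mask"].any()]
    t=min(T,key=lambda t:np.linalg.norm(np.array(t["at"])-g));M=t["mask"]
    f=lambda v:-(silh(n,v[0],v[1],P,z0,r,H)&M).sum()/(silh(n,v[0],v[1],P,z0,r,H)|M).sum()
    b=minimize(f,[x0,y0],method="Nelder-Mead",options=dict(initial_simplex=[[x0,y0],[x0+.008,y0],[x0,y0+.008]],xatol=2e-4,fatol=1e-4))
    return b.x,-b.fun,t["at"]
if __name__=="__main__":
    for n in("wrist","side","scene"): camera(n);print(n,locate(n,.432,.3))
    X,s=manip.state()["ee_pos"],0;print(X)
E
python3 silh.py
```

```text
wrist (array([0.43155463, 0.30286943]), np.float64(0.942719881744272), [261.6, 170.0])
side (array([0.43506962, 0.30158344]), np.float64(0.8986742424242424), [291.0, 307.4])
scene (array([0.3373262 , 0.28150485]), np.float64(0.9719626168224299), [330.9, 153.3])
[0.43362718 0.29539076 0.16482414]
```

Request:
move_arm(motion=[[0.1,0.09,0.3,0,1],[0,0,0.6,0,1],[0,0,0.6,0,1],[0,0,0,0,1]])

```text
time: 11.65
ee_pos: [0.4299, 0.3007, 0.0867]
tcp_rot: [-3.136, -0.003, 2.478]
contact_force: [-0.2, -0.6, -0.6]
finger_gap: 0.997
grip_force: 0.0
```

```bash
python3 silh.py
```

```text
wrist (array([0.43402927, 0.30276404]), np.float64(0.9885035074045206), [262.2, 205.2])
side (array([0.43486035, 0.30151709]), np.float64(0.9094449853943525), [291.1, 308.8])
scene (array([0.43326855, 0.29998633]), np.float64(0.9464285714285714), [338.9, 174.4])
[0.43349911 0.30246922 0.09125065]
```

Request:
move_arm(motion=[[0.01,0.01,0.5,0,1],[0,0,0.5,0,1],[0,0,0.26,0,1],[0,0,0,0,1]])

```text
time: 12.35
ee_pos: [0.4317, 0.3023, 0.026]
tcp_rot: [-3.14, -0.001, 2.478]
contact_force: [0.2, -0.0, -0.5]
finger_gap: 1.0
grip_force: 0.0
```

Request:
move_arm(motion=[[0,0,0,0,0],[0,0,0,0,-0.5],[0,0,0,0,-1],[0,0,0,0,-1],[0,0,0,0,-1]])

```text
time: 12.85
ee_pos: [0.4333, 0.3031, 0.0284]
tcp_rot: [3.14, 0.001, 2.478]
contact_force: [-1.8, -2.1, 10.0]
finger_gap: 0.553
grip_force: 61.1
```

Request:
move_arm(motion=[[0,0,-0.2,0,-1],[0,0,-0.5,0,-1],[0,0,-0.9,0,-1],[0,0,-1,0,-1],[0,0,-1,0,-1]])

```text
time: 13.35
ee_pos: [0.4318, 0.3024, 0.2093]
tcp_rot: [-3.141, -0.0, 2.478]
contact_force: [0.8, 0.5, -2.7]
finger_gap: 0.55
grip_force: 63.2
```

Request:
move_arm(motion=[[-0.5,-0.3,-0.5,0,-1],[-0.8,-0.6,0,0,-1],[-0.8,-0.6,0,0,-1],[-0.8,-0.6,0,0,-1],[0,0,0,0,-1]])

```text
time: 13.85
ee_pos: [0.4833, 0.1254, 0.2325]
tcp_rot: [-3.141, 0.002, 2.472]
contact_force: [0.0, 0.4, -2.8]
finger_gap: 0.555
grip_force: 63.3
```

```bash
python3 - <<'E'
from silh import *
s=manip.state();e=s["ee_pos"];print(s["time"],e,s["tcp_rot"],s["finger_gap"],s["grip_force"],s["contact_force"])
o,l=[],[]
for n in("wrist","side"):
  a,b=stand_obs(n,.66);o+=a;l+=b
  e=manip.state()["ee_pos"]
  try: print(n,"ee",e,locate(n,e[0],e[1],e[2]-.0284))
  except Exception as x: print(n,x)
a,b=stand_obs("scene",.66);o+=a;l+=b
try:print("scene",locate("scene",e[0],e[1],e[2]-.0284))
except Exception as x:print(x)
for z in(0,1):
  p,r=fit(o,z);print(np.round(p,4),[(a,round(b,1)) for a,b in zip(l,r)])
E
```

```text
13.85 [0.48327835 0.12538276 0.23251734] [-3.14076582e+00  2.13550212e-03  2.47221712e+00] 0.554520580596807 63.267472106963396 [ 0.02551927  0.38430894 -2.7544604 ]
wrist ee [0.4816267  0.13171605 0.23193547] (array([0.48071222, 0.13113226]), np.float64(0.965081647324638), [256.2, 239.7])
side ee [0.48190714 0.13100365 0.23172013] (array([0.48248777, 0.12807735]), np.float64(0.8403001071811361), [280.3, 186.7])
scene (array([0.48015714, 0.12862865]), np.float64(0.8497854077253219), [295.8, 146.1])
[ 0.5342 -0.0105  0.0678] [(('wrist', 'plate_centre', [198, 246]), np.float64(8.5)), (('wrist', 'lever_pivot', [159, 318]), np.float64(3.5)), (('wrist', 'lever_grip', [104, 287]), np.float64(1.7)), (('side', 'plate_centre', [261, 219]), np.float64(9.0)), (('side', 'shaft_top', [262, 186]), np.float64(2.3)), (('side', 'lever_pivot', [251, 187]), np.float64(1.5)), (('side', 'button_top', [231, 175]), np.float64(7.3)), (('scene', 'plate_centre', [253, 193]), np.float64(9.7)), (('scene', 'shaft_top', [247, 177]), np.float64(6.7)), (('scene', 'lever_pivot', [201, 205]), np.float64(8.4)), (('scene', 'button_top', [200, 220]), np.float64(13.3)), (('scene', 'lever_grip', [205, 176]), np.float64(5.2))]
[ 0.5345 -0.009   0.0664  0.002 ] [(('wrist', 'plate_centre', [198, 246]), np.float64(9.3)), (('wrist', 'lever_pivot', [159, 318]), np.float64(3.0)), (('wrist', 'lever_grip', [104, 287]), np.float64(1.8)), (('side', 'plate_centre', [261, 219]), np.float64(9.8)), (('side', 'shaft_top', [262, 186]), np.float64(1.2)), (('side', 'lever_pivot', [251, 187]), np.float64(0.4)), (('side', 'button_top', [231, 175]), np.float64(6.1)), (('scene', 'plate_centre', [253, 193]), np.float64(8.0)), (('scene', 'shaft_top', [247, 177]), np.float64(8.1)), (('scene', 'lever_pivot', [201, 205]), np.float64(9.0)), (('scene', 'button_top', [200, 220]), np.float64(14.6)), (('scene', 'lever_grip', [205, 176]), np.float64(3.4))]
```

Request:
move_arm(motion=[[-1,-0.4,0,0,-1],[-1,-0.4,0,0,-1],[-1,-0.4,0,0,-1],[-0.97,-0.36,0,0,-1],[0,0,0,0,-1]])

```text
time: 15.4
ee_pos: [0.5863, -0.047, 0.2308]
tcp_rot: [-3.141, 0.002, 2.473]
contact_force: [0.2, 1.6, -3.2]
finger_gap: 0.553
grip_force: 63.3
```

```bash
python3 - <<'E'
from silh import *
manip.state()
im=save("wrist","w7.png");P=cam("wrist");s=manip.state();print(s["time"],s["ee_pos"])
for k in("plate_centre","shaft_top","stand"):
  for r in nets.landmark_of(k,"wrist")[:1]: print(k,r["at"],r["score"],atz(ray("wrist",r["at"],P),MODEL[k][2]).round(4))
for k in("plate_centre","shaft_top"):
  for t in nets.trace(k,"wrist")[:1]:
    ys,xs=np.nonzero(t["mask"]);print(k,t["at"],t["score"],xs.min(),xs.max(),ys.min(),ys.max(),len(xs)); np.save("m_"+k,t["mask"])
    print(locate("wrist",.531,-.0065,.046,.11,.014,k))
print([proj("wrist",x,P).round(1).tolist() for x in([.531,-.0065,.06],[.531,-.0065,.15],s["ee_pos"])])
import pickle;pickle.dump(P,open("P7.pkl","wb"))
E
```

```text
15.45 [ 0.58464955 -0.04437671  0.23086546]
plate_centre [254.5, 103.5] 0.97 [ 0.5282 -0.0056  0.06  ]
shaft_top [61.3, 211.6] 0.57 [ 0.4752 -0.2375  0.15  ]
stand [258.7, 101.6] 0.97 [ 0.5307 -0.0011  0.    ]
plate_centre [251.8, 100.8] 0.87 165 347 13 186 24768
(array([ 0.52727297, -0.00096693]), np.float64(0.9509261394204903), [251.8, 100.8])
shaft_top [255.1, 99.8] 0.59 165 347 14 186 24848
(array([ 0.52745656, -0.00108062]), np.float64(0.9537538922846269), [255.1, 99.8])
[[255.4, 105.8], [254.6, 109.6], [258.9, 218.1]]
```

View pics/w7.png

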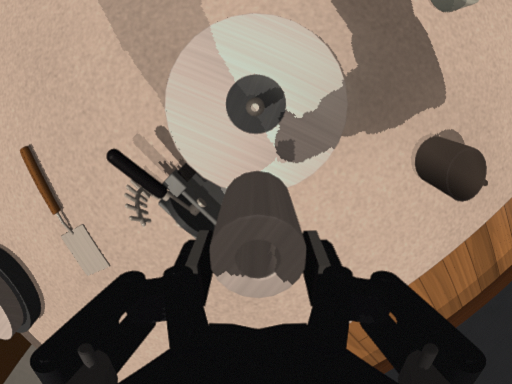

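The shaft tip shows at about (254,107), hub around (256,104), plate circle clear and sleeve in hand below. I refine the axis from these.

```bash
python3 - <<'E'
from h import *
import pickle
P=pickle.load(open("P7.pkl","rb"));im=cv2.imread("pics/w7.png");g=cv2.cvtColor(im,cv2.COLOR_BGR2GRAY)
M=np.load("m_plate_centre.npy").astype(np.uint8)
c=max(cv2.findContours(M,0,1)[0],key=cv2.contourArea)[:,0,:]
q=np.array([atz(ray("wrist",a,P),.06)[:2] for a in c if a[1]<150])
r=least_squares(lambda v:np.hypot(q[:,0]-v[0],q[:,1]-v[1])-v[2],[.53,0,.11],loss="soft_l1",f_scale=.002);print("plate",r.x)
print(g[98:116,246:264])
k=np.zeros_like(g);cv2.circle(k,(256,104),42,1,-1)
n,l,st,ce=cv2.connectedComponentsWithStats(((g<75)&(k>0)).astype(np.uint8));i=1+np.argmax(st[1:,4]);print(st[i])
cc=max(cv2.findContours((l==i).astype(np.uint8),0,1)[0],key=cv2.contourArea)
e=cv2.fitEllipse(cv2.convexHull(cc));print("hub",e,atz(ray("wrist",e[0],P),.06),atz(ray("wrist",e[0],P),.065))
print([atz(ray("wrist",a,P),.15)[:2].round(4) for a in((254.5,107),(255.5,107),(254.5,108))])
E
```

```text
plate [ 0.52891754 -0.00468565  0.10833935]
[[ 62  59  60  61  60  59  58  58  59  60  57  58  57  52  43  38  37  40]
 [ 59  60  62  60  62  62  65  66  64  63  64  63  61  59  55  45  38  37]
 [ 59  61  62  65  67  69  71  73  69  69  68  67  64  63  61  57  44  37]
 [ 60  63  67  73  75  77  77  77  74  72  72  69  67  67  64  59  52  42]
 [ 63  68  73  77  81  81  82  84  81  79  75  70  70  67  67  62  58  47]
 [ 66  73  78  80  84  86  97 121 127 137 106  83  69  68  65  63  58  51]
 [ 70  79  83  85  87  97 144 177 180 185 170 142  82  67  64  63  59  54]
 [ 75  80  86  90  91 122 163 192 194 194 191 182 128  73  65  62  59  57]
 [ 75  84  88  92  84 148 166 189 193 192 192 194 177  85  64  64  62  57]
 [ 79  87  92  96 103 155 162 167 188 192 192 192 185  79  59  64  63  60]
 [ 81  88  93  96 106 153 162 162 165 186 190 190 181  83  65  65  62  61]
 [ 77  86  92  96 102 131 157 162 158 162 186 185 138  80  71  67  64  60]
 [ 68  82  89  94  98 106 136 151 153 155 178 156  93  73  71  67  63  61]
 [ 63  78  87  91  93  93  99 112 130 121 118  96  81  72  68  64  60  64]
 [ 59  66  79  83  85  88  88  90  91  88  83  75  76  71  65  61  63  69]
 [ 56  59  67  75  82  85  86  84  83  81  77  71  68  67  62  61  67  70]
 [ 59  59  58  65  74  80  82  80  78  77  72  67  63  65  65  68  69  69]
 [ 59  60  59  60  64  71  72  69  69  70  65  65  64  67  69  69  71  69]]
[ 226   77   59   56 2264]
hub ((255.5406494140625, 103.92937469482422), (56.78804016113281, 59.03389358520508), 98.04623413085938) [ 0.52934476 -0.00497866  0.06      ] [ 0.52924697 -0.00485781  0.065     ]
[array([ 0.5291, -0.0052]), array([ 0.5297, -0.0045]), array([ 0.5298, -0.0057])]
```

```bash
python3 - <<'E'
from silh import *
for i in range(2):
  camera("wrist");e=manip.state()["ee_pos"]
  for dz in(.0284,.024,.033):
    b,f,a=locate("wrist",e[0],e[1],e[2]-dz);print(e.round(4),(b-e[:2]).round(4),dz,round(f,3))
  if i==1:
    d=np.array([.5292,-.005])-b;ps=manip.state()["tcp_rot"][2];print(ps,"tx,ty units",(np.array([[np.cos(ps),np.sin(ps)],[np.sin(ps),-np.cos(ps)]])@d/.05).round(3))
E
```

```text
[ 0.5834 -0.0407  0.2321] [-0.0012 -0.0003] 0.0284 0.972
[ 0.5834 -0.0407  0.2321] [-0.0024  0.0009] 0.024 0.927
[ 0.5834 -0.0407  0.2321] [ 0.0009 -0.002 ] 0.033 0.96
[ 0.5836 -0.0412  0.2319] [-0.0012 -0.0006] 0.0284 0.969
[ 0.5836 -0.0412  0.2319] [-0.0021 -0.0002] 0.024 0.92
[ 0.5836 -0.0412  0.2319] [ 0.0011 -0.0023] 0.033 0.97
2.478448059959846 tx,ty units [ 1.349 -0.076]
```

Request:
move_arm(motion=[[0.65,-0.04,0,0,-1],[0.66,-0.04,0,0,-1],[0,0,0,0,-1],[0,0,0,0,-1],[0,0,0,0,-1]])

```text
time: 16.7
ee_pos: [0.5304, -0.0047, 0.232]
tcp_rot: [3.141, 0.001, 2.478]
contact_force: [-0.1, -0.1, -2.5]
finger_gap: 0.55
grip_force: 63.4
```

```bash
cat > al.py <<'E'
from silh import *
L=[];W=[]
for i in range(4):
  camera("wrist");s=manip.state();e=s["ee_pos"];L.append(e)
  if i<2:
    b,f,a=locate("wrist",e[0],e[1],e[2]-.030);W.append(b-e[:2]);print(e.round(4),(b-e[:2]).round(4),round(f,3))
e=np.mean(L,0);b=e[:2]+np.mean(W,0);d=np.array([.5292,-.005])-b;ps=s["tcp_rot"][2]
print(s["time"],e,s["tcp_rot"],"sleeve err",d,"tx,ty units",(np.array([[np.cos(ps),np.sin(ps)],[np.sin(ps),-np.cos(ps)]])@d/.05).round(3),s["contact_force"],s["finger_gap"])
camera("side");e=manip.state()["ee_pos"];print("side",locate("side",e[0],e[1],e[2]-.03))
for r in nets.landmark_of("shaft_top","side")[:1]:print(r["at"],proj("side",[.5292,-.005,.15]))
E
python3 al.py
```

```text
[ 0.5303 -0.0048  0.2318] [-0.0003 -0.001 ] 0.984
[ 0.5302 -0.0048  0.2316] [-0.0005 -0.001 ] 0.977
17.0 [ 0.53005638 -0.00475066  0.23161797] [-3.14143653e+00 -2.20097233e-04  2.47790842e+00] sleeve err [-0.00048819  0.00075574] tx,ty units [0.017 0.006] [-0.25201652  0.55155074 -2.99188133] 0.5531638368153795
side (array([ 0.53014604, -0.00840957]), np.float64(0.8419654714475432), [264.4, 156.3])
[262.3, 187.1] [264.55258162 188.4215227 ]
```

Request:
move_arm(motion=[[0.02,0.01,0.3,0,-1],[0,0,0.4,0,-1],[0,0,0.3,0,-1],[0,0,0.13,0,-1],[0,0,0,0,-1]])

```text
time: 17.65
ee_pos: [0.5286, -0.0033, 0.1746]
tcp_rot: [-3.141, -0.001, 2.478]
contact_force: [-0.4, -0.4, -3.2]
finger_gap: 0.552
grip_force: 63.3
```

Request:
move_arm(motion=[[0,0,0.1,0,-1],[0,0,0.1,0,-1],[0,0,0.1,0,-1],[0,0,0,0,-1]])

```text
time: 18.05
ee_pos: [0.5296, -0.0037, 0.16]
tcp_rot: [-3.142, 0.001, 2.478]
contact_force: [2.8, -3.4, -5.6]
finger_gap: 0.555
grip_force: 63.1
```

Request:
move_arm(motion=[[-0.03,0,0,0,-1],[0,0,0,0,-1],[0,0,0,0,-1]])

```text
time: 18.35
ee_pos: [0.5302, -0.0043, 0.1603]
tcp_rot: [-3.142, -0.0, 2.478]
contact_force: [1.3, -1.5, -3.9]
finger_gap: 0.555
grip_force: 63.3
```

Request:
move_arm(motion=[[-0.03,0,0.1,0,-1],[0,0,0.1,0,-1],[0,0,0.1,0,-1],[0,0,0,0,-1]])

```text
time: 18.75
ee_pos: [0.5307, -0.005, 0.1442]
tcp_rot: [-3.141, -0.002, 2.478]
contact_force: [0.4, -1.1, -3.6]
finger_gap: 0.55
grip_force: 63.3
```

Clean entry; continue down (about 54 mm to go).

Request:
move_arm(motion=[[0,0,0.15,0,-1],[0,0,0.2,0,-1],[0,0,0.2,0,-1],[0,0,0.15,0,-1],[0,0,0,0,-1]])

```text
time: 19.25
ee_pos: [0.5306, -0.0052, 0.1088]
tcp_rot: [-3.14, -0.002, 2.478]
contact_force: [-0.6, 0.4, -3.1]
finger_gap: 0.548
grip_force: 63.3
```

Request:
move_arm(motion=[[0,0,0.12,0,-1],[0,0,0.1,0,-1],[0,0,0,0,-1],[0,0,0,0,-1]])

```text
time: 19.65
ee_pos: [0.5315, -0.0052, 0.0993]
tcp_rot: [3.142, -0.0, 2.478]
contact_force: [-0.4, -0.0, -2.8]
finger_gap: 0.552
grip_force: 63.4
```

Request:
move_arm(motion=[[0,0,0.06,0,-1],[0,0,0.06,0,-1],[0,0,0,0,-1]])

```text
time: 19.95
ee_pos: [0.5312, -0.0052, 0.0928]
tcp_rot: [-3.141, -0.001, 2.478]
contact_force: [-0.7, 1.3, -1.9]
finger_gap: 0.554
grip_force: 63.4
```

Request:
move_arm(motion=[[0,0,0.04,0,-1],[0,0,0.02,0,-1],[0,0,0,0,-1]])

```text
time: 20.25
ee_pos: [0.5314, -0.0052, 0.0901]
tcp_rot: [-3.141, -0.0, 2.478]
contact_force: [-0.4, 0.4, -3.4]
finger_gap: 0.556
grip_force: 63.4
```

Request:
move_arm(motion=[[0,0,0.04,0,-1],[0,0,0,0,-1],[0,0,0,0,-1]])

```text
time: 20.55
ee_pos: [0.5317, -0.0053, 0.0885]
tcp_rot: [3.141, 0.0, 2.478]
contact_force: [-0.2, -0.2, -0.3]
finger_gap: 0.549
grip_force: 63.7
```

Request:
move_arm(motion=[[0,0,0.04,0,-1],[0,0,0,0,-1],[0,0,0,0,-1]])

```text
time: 20.85
ee_pos: [0.5321, -0.0056, 0.0883]
tcp_rot: [3.141, 0.002, 2.478]
contact_force: [-6.4, -1.2, 22.1]
finger_gap: 0.552
grip_force: 66.1
```

Request:
move_arm(motion=[[0,0,-0.04,0,-1],[0,0,0,0,0.3],[0,0,0,0,1],[0,0,0,0,1],[0,0,0,0,1]])

```text
time: 21.35
ee_pos: [0.5314, -0.0052, 0.088]
tcp_rot: [-3.141, -0.0, 2.478]
contact_force: [0.1, 0.8, -0.1]
finger_gap: 0.997
grip_force: 0.0
```

Request:
move_arm(motion=[[0,0,-0.2,0,1],[0,0,-0.5,0,1],[0,0,-0.9,0,1],[0,0,-0.9,0,1],[0,0,-0.5,0,1]])

```text
time: 21.85
ee_pos: [0.5326, -0.0054, 0.2426]
tcp_rot: [3.139, 0.004, 2.478]
contact_force: [0.5, -0.1, -0.5]
finger_gap: 1.004
grip_force: 0.0
```

```bash
python3 lv.py; python3 - <<'E'
from silh import *
s=manip.state();print(s["time"],s["ee_pos"],s["finger_gap"],s["q"].round(2))
for n in("wrist","side","scene"):
  camera(n)
  for z in(.06,.066,.072): print(n,z,locate(n,.529,-.005,z))
E
```

```text
21.85 [ 0.53259807 -0.00536931  0.24262293] [ 0.48097076 -0.11420019 -0.4798462 ]
side [284.8 175.9] 0.71 v~ 0.49 1.505188404992199
  end (np.int64(293), np.float64(178.5)) v~ 0.62 0.5580586034037988
wrist [134.9 213.3] 0.65 v~ 0.67 1.9796655812781752
  end (np.int64(118), np.float64(206.0)) v~ 0.6 1.4278406291625823
22.15 [ 0.53081292 -0.00513905  0.2374131 ] 0.9950661935097358 [-0.15  0.28 -0.05  1.23 -0.    0.52]
wrist 0.06 (array([ 0.52994774, -0.00549412]), np.float64(0.8667462211614956), [259.3, 168.4])
wrist 0.066 (array([ 0.52816994, -0.0045729 ]), np.float64(0.8381281166091292), [259.3, 168.4])
wrist 0.072 (array([ 0.52818284, -0.00297618]), np.float64(0.8056784660766961), [259.3, 168.4])
side 0.06 (array([ 0.53305032, -0.00952773]), np.float64(0.9342723004694836), [262.2, 203.7])
side 0.066 (array([0.53191553, 0.00130884]), np.float64(0.9156441717791411), [262.2, 203.7])
side 0.072 (array([0.53024194, 0.01269397]), np.float64(0.8937125748502994), [262.2, 203.7])
scene 0.06 (array([ 0.53225732, -0.00808105]), np.float64(0.8777173913043478), [252.3, 186.8])
scene 0.066 (array([ 0.53685693, -0.00791724]), np.float64(0.8659517426273459), [252.3, 186.8])
scene 0.072 (array([ 0.53955273, -0.00807129]), np.float64(0.8522427440633246), [252.3, 186.8])
```

Request:
move_arm(motion=[[-0.95,-0.18,0,0,-1],[-0.95,-0.18,0,0,-1],[-0.95,-0.18,0,0,-1],[-0.95,-0.18,0,0,-1],[-0.95,-0.17,0,0,-1]])

```text
time: 23.25
ee_pos: [0.6922, -0.1882, 0.2384]
tcp_rot: [3.141, 0.001, 2.478]
contact_force: [1.8, 0.1, 0.5]
finger_gap: 0.145
grip_force: 0.0
```

Request:
move_arm(motion=[[0,0,0,0,-1],[0,0,0,0,-1],[0,0,0,0,-1]])

```text
time: 23.55
ee_pos: [0.6906, -0.1856, 0.2384]
tcp_rot: [3.142, -0.001, 2.479]
contact_force: [-1.2, -0.8, -0.2]
finger_gap: -0.003
grip_force: 0.0
```

```bash
python3 - <<'E'
from silh import *
im=save("wrist","w8.png");P=cam("wrist");s=manip.state();print(s["time"],s["ee_pos"],s["tcp_rot"],s["finger_gap"])
for r in nets.landmark_of("button_top","wrist")[:2]: print(r["at"],r["score"],atz(ray("wrist",r["at"],P),.09))
for t in nets.trace("button_top","wrist")[:2]:
  ys,xs=np.nonzero(t["mask"]);print(t["at"],t["score"],xs.min(),xs.max(),ys.min(),ys.max())
print(proj("wrist",[.6441,-.149,.09],P))
g=cv2.cvtColor(im,cv2.COLOR_RGB2GRAY);c=proj("wrist",[.6441,-.149,.09],P).astype(int)
print(g[c[1]-24:c[1]+26:2,c[0]-24:c[0]+26:2])
camera("side")
for r in nets.landmark_of("button_top","side")[:1]: print(r["at"],r["score"],tri([ray("side",r["at"]),ray("wrist",nets.landmark_of("button_top","wrist")[0]["at"],P)]))
E
```

```text
23.6 [ 0.69059447 -0.1853273   0.23907782] [3.14137473e+00 1.38296489e-04 2.47921612e+00] 0.003406648418878847
[256.1, 110.3] 0.7 [ 0.64071162 -0.14948367  0.09      ]
[221.7, 76.7] 0.65 [ 0.58816539 -0.15575998  0.09      ]
[257.7, 109.7] 0.88 244 266 103 125
[258.35878588 112.45137834]
[[ 41  20  33  40  38  48  58  60 106 108  84  58  60  60  59  59  59  61
   60  69 110 111 111 111 111]
 [ 40  35  21  31  39  40  55  56  62 106 106  84  55  58  58  59  60  61
   61  61  89 110 111 111 109]
 [ 38  37  32  22  38  37  50  58  56  67 109 106  82  55  58  60  59  60
   59  61  58  85 111 106  86]
 [ 36  36  34  31  24  47  38  57  49  35  65  84 105  80  57  58  59  60
   60  61  60  60  97  80 152]
 [ 34  34  32  31  24  37  86  64  40  67  93  43  70 104  81  56  58  59
   58  61  60  58  64  87 113]
 [ 39  32  28  27  26  19  36  90  73 109 112  94  47 101 102  81  56  59
   58  59  56  63  88  89  90]
 [ 38  38  31  24  20  31  38  69  93  96 110  97  78  47  89  85  67  57
   57  54  62  86  85  87  91]
 [ 38  38  38  31  31  38  72  96  95  89  52  37  34  53  39  53  57  62
  
[... 1230 characters left out ...]
 94  94  94  98 153 156 157
  155 153 157 158 160 159 160]
 [123 127 131 128 129 131 111  89  88  73  85  94  95  83 153 155 155 158
  158 158 160 159 157 155 158]
 [127 131 134 131 134 133 131 104  89  87  68  91  83 133 158 154 154 158
  161 163 162 149 151 159 158]
 [131 137 138 134 135 136 132 134 106  91  76 127 130 136 141 152 135 150
  138 139 136 130 132 137 144]
 [130 132 135 133 132 132 133 132 130 115 130 131 132 133 137 141 140 140
  140 136 133 132 134 132 154]
 [131 131 131 131 131 130 129 130 129 130 136 136 134 135 136 139 139 138
  138 136 132 132 134 133 157]]
[234.6, 179.3] 0.63 (array([ 0.63743522, -0.14999569,  0.0908113 ]), [0.003288191281819532, 0.0032881912818195354])
```

Request:
move_arm(motion=[[0.58,-0.03,0.3,0,-1],[0.58,-0.03,0.7,0,-1],[0,0,0.8,0,-1],[0,0,0.8,0,-1],[0,0,0.2,0,-1]])

```text
time: 24.35
ee_pos: [0.6407, -0.1518, 0.0946]
tcp_rot: [-3.14, -0.006, 2.479]
contact_force: [-1.5, 0.6, 0.3]
finger_gap: -0.001
grip_force: 0.0
```

Request:
move_arm(motion=[[0,0,0.15,0,-1],[0,0,0.15,0,-1],[0,0,0.15,0,-1],[0,0,0,0,-1]])

```text
time: 24.75
ee_pos: [0.6438, -0.1533, 0.0757]
tcp_rot: [3.142, 0.0, 2.478]
contact_force: [-0.5, 0.6, 0.7]
finger_gap: -0.003
grip_force: 0.0
```

Request:
move_arm(motion=[[0,0,0.1,0,-1],[0,0,0.1,0,-1],[0,0,0,0,-1]])

```text
time: 25.05
ee_pos: [0.6433, -0.1531, 0.0651]
tcp_rot: [-3.141, -0.001, 2.478]
contact_force: [-0.4, 0.2, -1.2]
finger_gap: 0.004
grip_force: 0.0
```

Request:
move_arm(motion=[[0,0,0.06,0,-1],[0,0,0.06,0,-1],[0,0,0,0,-1]])

```text
time: 25.35
ee_pos: [0.6434, -0.1531, 0.0593]
tcp_rot: [-3.141, -0.001, 2.478]
contact_force: [-1.2, 0.6, -0.8]
finger_gap: -0.006
grip_force: 0.0
```

Request:
move_arm(motion=[[0,0,0.05,0,-1],[0,0,0.04,0,-1],[0,0,0,0,-1]])

```text
time: 25.65
ee_pos: [0.6437, -0.1532, 0.0551]
tcp_rot: [3.142, 0.0, 2.478]
contact_force: [-0.5, -0.4, 0.4]
finger_gap: -0.001
grip_force: 0.0
```

```bash
python3 - <<'E'
from silh import *
a=save("side","s9.png");e=manip.state()["ee_pos"];P=cam("side")
g=cv2.cvtColor(a,cv2.COLOR_RGB2GRAY)
for k in(0,.02,.03,.035,.04,.05): print(k,proj("side",e+[0,0,k],P).round(1))
for r in nets.landmark_of("button_top","side")[:2]: print(r["at"],r["score"])
print(proj("side",[.643,-.152,.09],P))
print(g[150:190:1,222:246:1])
E
```

```text
0 [231.8 189.1]
0.02 [231.7 183.3]
0.03 [231.6 180.3]
0.035 [231.6 178.8]
0.04 [231.6 177.3]
0.05 [231.5 174.3]
[229.8, 177.2] 0.43
[231.75196529 179.06254867]
[[ 52  50  52  52  51  51  52  52  51  51  50  50  51  51  50  50  50  51
   52  53  54  52  52  52]
 [ 52  52  52  52  52  51  50  51  50  51  51  51  50  51  51  51  50  51
   51  51  51  51  50  51]
 [ 53  52  52  53  52  51  51  52  51  52  52  51  51  50  51  52  52  51
   51  51  51  51  51  58]
 [ 55  52  53  53  53  53  52  52  52  51  51  52  50  52  51  51  51  52
   52  52  51  52  52  72]
 [ 65  56  53  53  51  52  51  53  51  52  51  51  51  53  51  51  52  62
   66  53  52  52  61 102]
 [ 89  61  54  53  52  53  52  52  52  52  51  51  52  51  52  51  61  95
  104  61  52  54  83 141]
 [ 97  70  55  52  52  52  53  52  53  52  51  52  51  52  52  52  70 121
  132  68  53  63 115 168]
 [ 95  71  54  53  52  52  52  52  52  52  51  51  52  52  52  55  70  93
   91  57  54  83 143 186]
 [ 76  74  58  53  52  53  52  52  52  53  52  52  52  52  52  55  74  84
   60  52  63 115 167 189]
 [ 87  93  70  55  53  53  52  
[... 2400 characters left out ...]
90 185 156 103  64  54  52  53  53  53  52  54  60  70  83  88  73
   59  57  55  56  57  55]
 [191 190 176 134  82  65  60  56  55  53  56  58  60  64  66  68  65  58
   58  57  57  57  56  56]
 [187 187 174 132  79  70  69  67  64  63  65  67  67  68  67  66  63  58
   56  57  57  57  57  57]
 [186 187 174 132  79  70  68  69  69  70  69  70  69  68  68  65  63  58
   57  58  57  58  57  55]
 [186 186 172 130  79  69  70  69  69  69  69  70  69  68  68  68  68  64
   65  64  63  63  60  59]
 [186 185 171 127  79  71  70  70  70  70  69  69  69  69  69  74  81  82
   80  79  80  77  72  71]
 [187 185 165 114  76  70  70  69  70  70  69  70  71  70  70  72  76  77
   78  78  81  81  81  82]]
```

The finger ends at about row 180 in the side view, right at the button top, so I keep pressing.

Request:
move_arm(motion=[[0,0,0.06,0,-1],[0,0,0,0,-1],[0,0,0,0,-1]])

```text
time: 26.05
ee_pos: [0.6439, -0.1533, 0.0525]
tcp_rot: [3.141, 0.0, 2.478]
contact_force: [-0.1, -0.5, 3.5]
finger_gap: -0.001
grip_force: 1.6
```

Request:
move_arm(motion=[[0,0,0.06,0,-1],[0,0,0,0,-1],[0,0,0,0,-1]])

```text
time: 26.35
ee_pos: [0.6439, -0.1533, 0.0496]
tcp_rot: [3.141, 0.001, 2.478]
contact_force: [-1.1, -0.5, 5.8]
finger_gap: 0.002
grip_force: 3.2
```

Contact: 5.8 N now. I press slightly more and hold over a second.

Request:
move_arm(motion=[[0,0,0.03,0,-1],[0,0,0,0,-1],[0,0,0,0,-1],[0,0,0,0,-1],[0,0,0,0,-1]])

```text
time: 26.85
ee_pos: [0.644, -0.1533, 0.0494]
tcp_rot: [3.141, 0.001, 2.478]
contact_force: [-4.6, 1.3, 17.1]
finger_gap: -0.004
grip_force: 8.8
```

Request:
move_arm(motion=[[0,0,0,0,-1],[0,0,0,0,-1],[0,0,0,0,-1],[0,0,0,0,-1],[0,0,0,0,-1]])

```text
time: 27.35
ee_pos: [0.644, -0.1533, 0.0494]
tcp_rot: [3.141, 0.001, 2.478]
contact_force: [-5.0, 1.3, 18.7]
finger_gap: -0.003
grip_force: 8.8
```

```bash
python3 lv.py
```

```text
27.35 [ 0.64400772 -0.15327413  0.04939497] [-5.00157361  1.33579438 18.745152  ]
side [271.6 159.5] 0.69 v~ 0.0 4.814900000454205
  end (np.int64(280), np.float64(159.5)) v~ 0.04 0.7709261799766894
wrist [19.  79.2] 0.77 v~ 0.03 6.23820763003572
  end (np.int64(0), np.float64(74.5)) v~ 0.0 39.40515911324998
```

The lever is back up. I raise clear of the button and check.

Request:
move_arm(motion=[[0,0,-0.3,0,-1],[0,0,-0.6,0,-1],[0,0,-1,0,-1],[0,0,-1,0,-1],[0,0,-0.5,0,-1]])

```text
time: 28.15
ee_pos: [0.6449, -0.1536, 0.2221]
tcp_rot: [3.14, 0.005, 2.478]
contact_force: [1.5, -0.6, 0.6]
finger_gap: -0.001
grip_force: 0.0
```

Request:
move_arm(motion=[[0,0,0,0,-1],[0,0,0,0,-1],[0,0,0,0,-1],[0,0,0,0,-1],[0,0,0,0,-1]])

```text
time: 28.65
ee_pos: [0.6431, -0.153, 0.2165]
tcp_rot: [-3.141, -0.002, 2.478]
contact_force: [-0.1, 0.2, -0.6]
finger_gap: -0.004
grip_force: 0.0
```

```bash
python3 lv.py; python3 - <<'E'
from silh import *
for n in("side","scene"):
  camera(n);print(n,locate(n,.529,-.005,.06))
  for k in("jar","mug","spatula","button_top"): print(k,[(np.round(r["at"],1),round(r["score"],2)) for r in nets.landmark_of(k,n)[:2]])
E
```

```text
28.65 [ 0.64314721 -0.15298359  0.21654685] [-0.09460747  0.17291096 -0.56071918]
side [275.6 159.8] 0.95 v~ 0.0 4.930366108200518
  end (np.int64(279), np.float64(160.0)) v~ 0.03 1.7704443533145533
wrist [163.   82.2] 0.82 v~ 0.05 1.8411406482734758
  end (np.int64(137), np.float64(78.0)) v~ 0.0 7.671350007807949
side (array([ 0.53301477, -0.00909967]), np.float64(0.9327073552425665), [260.5, 206.1])
jar [(array([227.6, 328. ]), 0.69), (array([263.6, 221. ]), 0.62)]
mug [(array([161.9, 268.3]), 0.55), (array([225.3, 326.5]), 0.29)]
spatula [(array([297.4, 175.2]), 0.62)]
button_top [(array([235.4, 173.8]), 0.57)]
scene (array([ 0.53725, -0.0085 ]), np.float64(0.7165775401069518), [252.5, 188.8])
jar [(array([350.8, 213.2]), 0.7)]
mug [(array([305.7, 263.3]), 0.89)]
spatula [(array([150.7, 184.5]), 0.76)]
button_top [(array([202.9, 219.5]), 0.49)]
```

All is in order, so I hand in.

```bash
python3 -c "
from rig import order
print(order.finish_job())"
```

```text
the job is handed in; nothing more can be done
None
```

I set the brake to notch 3, lowered the sleeve over the shaft onto the plate and let go, then pressed the release so the lever sprang back up; I handed the job in at about 29 s, and the hand-in returned no verdict.

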